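# Serve a bread roll from the bakery case with tongs

## Task

Pick up the serving tongs by their black finger grips, reach in through the open front of the bakery case, pinch the round bread roll between the jaws, lift it off the board and bring it out from under the wire roof. Finish while still holding the tongs squeezed, with the roll held still between the jaws, well clear of the front of the case and a good 12 cm above the table. Touch the roll only with the tongs, do not bang the case, and leave the other baked goods and everything else on the table where they are.

Things in the scene. Friction and masses are not known exactly. Their poses are not given: they have to be found in the camera images.
- tongs: Steel serving tongs, 280 mm long, 120 g, lying on edge, 26 mm tall; they open and close sideways. Origin midway between the two black finger grips, on the underside; x to the jaws, z up. Frame fixed to the left (+y) arm. Grips: flat pads, x -28 to 28 mm; across their outsides 56 mm open, about 40 mm with the roll held. Grip them here across y. A spring holds the tongs open: 4 N at the grips starts to close them.
- tongs_jaw (a joint): Angle of the right arm of the tongs about the hinge, rad: 0 fully open, about 0.17 when the jaws hold the round roll (6 N of squeeze goes to the spring), 0.30 fully squeezed with nothing between (17 mm gap). Let go, the tongs spring open. Squeezing 1 mm at the grips narrows the jaws' gap by 2.6 mm. The tongs' midline is turned from the body x axis by half this angle, towards +y.
- hinge_end (a point): The hinge at the rear end of the tongs, 95 mm behind the grips' middle, 13 mm above the underside.
- left_jaw (a point): Middle of the inner face of the left jaw: a flat upright plate 54 mm long (along the tongs), 26 mm tall, 4 mm thick (7 mm at its middle), 154 mm ahead of the grips, this point 13 mm above the underside. The gap between the jaws is about 92 mm open (107 mm over their outsides), 50 mm on the roll; the roll goes midway between the two jaw points.
- right_jaw (a point): Middle of the inner face of the right jaw, the mirror image of the left one; it moves with joint tongs_jaw.
- roll: The round bread roll: the only round one of the three baked goods, 50 mm in diameter, 45 mm high, domed, upright sides between 10 and 28 mm above its underside. Origin at the centre of its underside, z up. About 50 g.
- case: Low wire bakery case, fixed: wooden board 200 mm deep (x), 370 mm wide (y), 14 mm thick, with open wire roof, wire sides (inside y +-176 mm) and back; open in front. Origin: centre of the board's underside, on the table; x points into the case. Board from x = -100 mm; roof over x -66 to 101 mm, 135 to 143 mm above the table. The three baked goods stand on the board near x = -10 mm, 105 mm apart in y.
- roof_edge (a point): Middle of the roof's lower front edge, 135 mm above the table.
- finger_bun: Oblong finger bun, 84 x 38 x 34 mm, long way along its x, on the board. Origin: centre of underside.
- slice: Square cake slice, 54 x 46 x 28 mm, on the board. Origin: centre of underside.
- cup: Upright empty blue cup, 88 mm across, 115 mm high, left of the case. Origin: centre of underside.
- can: Drink can, 66 mm across, 120 mm high, right of the case. Origin: centre of underside.
- can2: Drink can, 66 mm across, 120 mm high, right of the case. Origin: centre of underside.
- water: Water bottle, 62 mm across, 190 mm high, front right. Origin: centre of underside.
- ramekin: Small white dish, 64 mm across, 36 mm high, near the robot between the tongs and the case's front. Origin: centre of underside.
Not all that is in view belongs to the job. Leave any purple or yellow look-alike of the roll alone.

How it is judged (in metres and radians):
On the way, in this order (a step that is already met when the one before it is completed fails the run):
1. the tongs are gripped and lifted off the table (height (world z) of tongs above 0.008 m and contact force between the fingers and tongs above 1 N), for 0.2 s.
2. the round roll, pinched between the jaws, is lifted off the board (contact force between tongs and roll above 0.15 N and value of joint tongs_jaw between 0.1 and 0.24 rad and z of roll in the frame of tongs between -0.032 and 0.012 m and x of roll in the frame of tongs between 0.1 and 0.2 m and contact force between roll and case below 0.02 N and contact force between roll and the arm below 0.02 N and height (world z) of roll above 0.018 m), for 0.2 s.
At the end, for the whole second after the job is handed in: Roll held still between the jaws (jaw joint 0.10 to 0.24), underside over 100 mm above the table, centre over 95 mm in front of the case origin; fingers grip the tongs, no robot or case contact on the roll; other baked goods within 25 mm, bystanders within 30 mm of their starts (contact force between tongs and roll above 0.15 N and value of joint tongs_jaw between 0.1 and 0.24 rad and z of roll in the frame of tongs between -0.032 and 0.012 m and x of roll in the frame of tongs between 0.1 and 0.2 m and contact force between roll and case below 0.02 N and contact force between roll and the arm below 0.02 N and height (world z) of roll above 0.1 m and x of roll in the frame of case below -0.095 m and linear speed of roll below 0.03 m/s and contact force between the fingers and tongs above 2 N and contact force between tongs and case below 0.05 N and distance of each of finger_bun, slice from where it was at the start of the episode below 0.025 m and distance of each of cup, can, can2, water, ramekin from where it was at the start of the episode below 0.03 m); the arm keeps its last pose, push and grip.
It fails at once if the robot itself touches the roll (contact force between any of the arm, the fingers and roll above 0.3 N).
It fails at once if another baked good is shifted by more than 25 mm (distance of any of finger_bun, slice from where it was at the start of the episode above 0.025 m).
It fails at once if the case is pushed or banged with more than 12 N by the tongs or the robot (contact force between any of tongs, the arm, the fingers and case above 12 N).
It fails at once if something else on the table is shifted by more than 30 mm (distance of any of cup, can, can2, water, ramekin from where it was at the start of the episode above 0.03 m).
It also fails if it takes over 51 s, if anything falls off the work surface, if the arm or the gripper's body presses on something with over 40 N, if the wrist force passes 120 N, or if a joint passes its speed limit or range.

## Robot

A 6-joint arm with a two-finger parallel gripper is mounted at the origin on the work surface. World frame = base frame: x ahead of the robot, y to its left, z up, the work surface at z = 0. Lengths are in mm, angles in rad, forces in N, time in s.
With the tool pointing down it reaches from about 225 to 875 mm from the base axis. Payload 3.4 kg.
Tool frame: the origin (TCP) lies at the very end of the fingers, on their centre line; the grasp point (between the pads) lies 19 mm behind it (bot.hold_point_z is the distance from the TCP to the grasp point, in mm); y points along the fingers, z is the direction in which the jaws open and shut, and the axes are right-handed (so a half turn about y gives the same grasp; the last joint's range is limited). The gripper opens to 85 mm and grips with 20 to 120 N. Pads are 22 mm wide; open, the fingers measure 114 mm over their backs; the gripper's body (76 mm by 85 mm) begins 54 mm behind the grasp point. The pads swing forward as they close: fully open they stand 13 mm farther back than shut.
Start: joints at [1.041, 0.276, 1.505, -0, 1.361, -0.121], TCP at [228.587, 527.646, 231.328] pointing down, gripper open.
Joint ranges: [-2.89, 2.89], [-0.75, 2.08], [0.22, 2.7], [-1.18, 4.32], [0.11, 2.71], [-2.7, 2.7]. Speed limits (rad/s): [2.57, 2.57, 3.14, 3.14, 3.14, 3.14].

## Interface

Orientations are given as a 3x3 rotation matrix whose columns are the frame's x, y, z axes.
In Python, from workcell import bot gives the robot as it stands.
- The arm moves only by the tool arm_command, never from a script. Its argument "motion" is a list of rows, each a list of 7 numbers: the finger opening in m, from 0 to 0.0854, then the shift along the tool's x, y, z in m, then the turn, a rotation vector about the tool's x, y, z in degrees. In form: [[jaw, tx, ty, tz, ax, ay, az], ...]. A call has 1 to 5 rows; each row shifts and turns the pose as measured when the row begins, along the tool's axes as they then stand; what a row does not reach is not made up. A row lasts 1/8 s, in which the tool goes at most 62.5 mm and 10.7 degrees, less where a joint would pass 70% of its speed; a pose out of reach is approached as far as the arm can. A call with a gripper value outside its range is refused whole. The fingers move at their own pace and stop on an object; "squeeze" is the grip in N (left out, the last holds). Time passes only in rows, so rows that do not move let the fingers close. It gives the time, the measured TCP pose, the force and the opening at its end, in the units of the state.
- bot.observe(): the state, without advancing time (a new reading comes with each control period).
- bot.capture(name): name is "side" or "top"; returns a dict with "pixels" (480x640x3 uint8, red, green, blue), "fx", "fy", "cx", "cy" (pixels), "position" and "attitude" of the camera in the world. Camera axes: x right, y down, z forward; pixel columns grow to the right and rows downward; lengths in mm; the calibration is good to about 2 mm. A picture is of the moment at which its call begins. There is no depth.
- bot.close_job(): hands the job in, once; it reports no verdict.
Trained networks look in a picture, given as the dict that the camera call returned (one of the last four; its "shot" number tells which), for a name from the list of things; names that differ only in an ending like _2 or _b are one class to them, and where a whole thing is asked for, a point or a joint stands for the part that bears it (a point fixed in the world has none). Each returns a list of dicts, best first, with "conf" (0 to 1); they miss things now and then, are a little off and sometimes report something else, mostly with a low value. They report only what shows in the picture. A call takes as long as a camera call. They do not tell look-alikes from the thing itself.
- bot.masks_of(label, picture): "mask" (480x640 bool, what is visible of it) and "extent" ([left, top, right, bottom] in pixels, round what is visible of it).
The state is a dict: "time": time; "joints": joint angles; "dq": joint speeds; "tau": joint torques, N m; "tcp_pos": TCP position; "tool_rot": TCP orientation; "ft_force": force on the tool from outside, world axes, zero at the start; "wrist_torque": the same for the moment, N m; "grip_width": finger opening in mm.
Only numpy, scipy, OpenCV 4.12 (cv2) and the standard library are available. Lean on these libraries where they do the work, as an engineer would, in place of code of your own. Each camera call takes 0.05 s, during which the arm holds its last target.

## Working session

There is one attempt and no reset: what is moved stays moved. The work goes in short steps, Python scripts to look and compute and a tool call to move; the robot and the scene stay as the last step left them, time stands still between calls to the robot, and variables do not carry over. Pictures are saved under pics/ and viewed, and the job is handed in when it is done.

Besides the shell and the picture viewer there is one more tool, called after "Call:" as name([rows], argument=value, ...), one row to a line, values as JSON. arm_command: Moves the arm, as the interface text tells. Its arguments: {"type":"object","properties":{"motion":{"type":"array"},"squeeze":{"type":"number"}},"required":["motion"]}

```bash
ls; mkdir -p pics
cat > h.py <<'E'
import numpy as np, cv2
from workcell import bot
def save(c,name): cv2.imwrite('pics/'+name,cv2.cvtColor(c['pixels'],cv2.COLOR_RGB2BGR))
def ray(c,u,v):
    d=np.array([(u-c['cx'])/c['fx'],(v-c['cy'])/c['fy'],1.]); return np.array(c['position']),np.array(c['attitude'])@d
def onz(c,u,v,z):
    p,d=ray(c,u,v); return p+d*(z-p[2])/d[2]
def proj(c,P):
    q=np.array(c['attitude']).T@(np.array(P)-np.array(c['position'])); return np.array([c['fx']*q[0]/q[2]+c['cx'],c['fy']*q[1]/q[2]+c['cy']])
E
python3 - <<'E'
from h import *
import pickle
np.set_printoptions(precision=3,suppress=True)
for n in ('side','top'):
    c=bot.capture(n); save(c,n+'0.png'); pickle.dump(c,open(n+'0.pkl','wb'))
    print(n,c['fx'],c['cx'],c['cy'],c['position'],np.array(c['attitude']).tolist(),c['shot'])
    for l in ['tongs','roll','case','finger_bun','slice','ramekin','cup','water','can']:
        for m in bot.masks_of(l,c)[:3]:
            ys,xs=np.nonzero(m['mask']); print(l,round(m['conf'],2),m['extent'],xs.mean().round(1),ys.mean().round(1))
s=bot.observe(); print(s)
E
```

```text
pics
side 578.5558641137823 319.78373513960577 241.71146618698893 [  -65.643 -1145.331  1276.354] [[0.8635859632010722, -0.3360944583530234, 0.3758454459301911], [-0.5040714421192248, -0.558568352671921, 0.6587210157822668], [-0.011457111412623983, -0.7583151788390922, -0.6517874071661052]] 1
tongs 0.77 [218.4, 196.5, 264.4, 254.3] 236.3 225.8
roll 0.75 [284.9, 222.9, 301.8, 238.7] 293.3 230.2
roll 0.65 [335.1, 255.5, 351.9, 269.9] 341.6 262.0
roll 0.64 [324.2, 224.2, 341.7, 237.9] 333.4 232.1
case 0.88 [306.5, 215.0, 429.3, 341.1] 367.7 280.9
finger_bun 0.67 [367.3, 296.3, 389.9, 312.0] 377.5 304.9
slice 0.49 [346.5, 277.6, 369.6, 298.2] 357.2 285.1
ramekin 0.73 [303.7, 185.9, 331.9, 225.8] 316.0 204.1
ramekin 0.61 [226.9, 259.0, 247.3, 273.0] 235.0 263.5
water 0.77 [351.3, 358.8, 380.8, 417.7] 365.7 390.4
can 0.89 [384.0, 344.2, 410.6, 396.4] 396.2 369.9
can 0.65 [410.7, 331.4, 435.1, 375.7] 420.3 352.4
can 0.34 [352.9, 359.7, 377.6, 417.8] 365.5 390.5
top 602.2642464096724 326.15171182394323 245.19161019770414 [ 507.748   -2.512 1548.508] [[-0.027436581261627933, -0.99855516392305
[... 799 characters left out ...]
p 0.81 [207.2, 166.9, 244.4, 205.2] 227.1 186.7
water 0.84 [509.9, 281.4, 556.7, 309.4] 531.4 294.9
can 0.92 [498.9, 239.3, 542.0, 265.2] 519.6 250.4
can 0.57 [493.1, 202.2, 531.9, 229.1] 513.4 216.4
{'time': 1.0, 'joints': array([ 1.041,  0.276,  1.505, -0.   ,  1.361, -0.121]), 'dq': array([ 0.   , -0.001, -0.002, -0.002,  0.001, -0.   ]), 'tau': array([  0.   , -41.666, -24.611,  -0.   ,   0.   ,   0.   ]), 'tcp_pos': array([228.597, 527.648, 231.327]), 'tool_rot': array([[ 0.918,  0.   ,  0.397],
       [-0.397,  0.   ,  0.918],
       [ 0.   , -1.   ,  0.   ]]), 'ft_force': array([ 0.088,  0.018, -0.701]), 'wrist_torque': array([-0.024, -0.02 ,  0.007]), 'grip_width': 85.53475823387997}
```

View pics/top0.png

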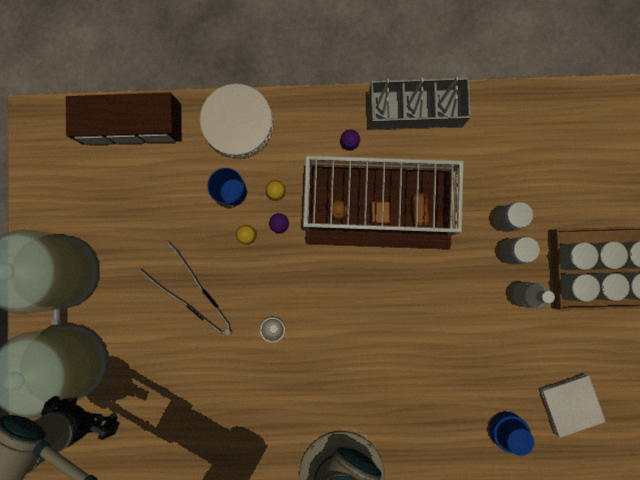

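View pics/side0.png

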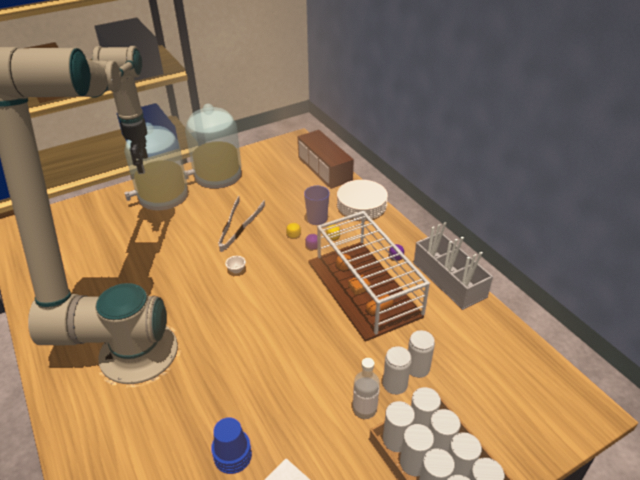

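Run:
```python
import cv2
a=cv2.imread('pics/top0.png')[110:360,120:480]
cv2.imwrite('pics/top0z.png',cv2.resize(a,None,fx=2.2,fy=2.2,interpolation=cv2.INTER_CUBIC))
a=cv2.imread('pics/side0.png')[170:330,200:440]
cv2.imwrite('pics/side0z.png',cv2.resize(a,None,fx=3.3,fy=3.3,interpolation=cv2.INTER_CUBIC))
```

```text
(no output)
```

View pics/top0z.png

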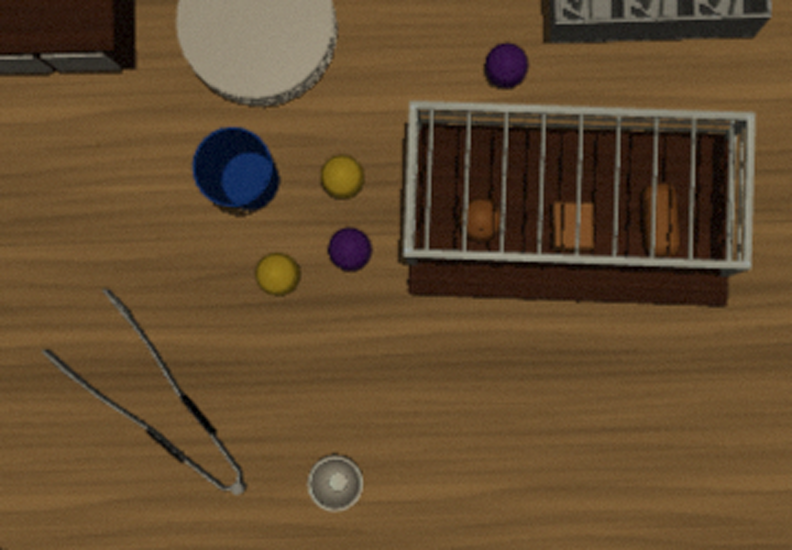

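View pics/side0z.png

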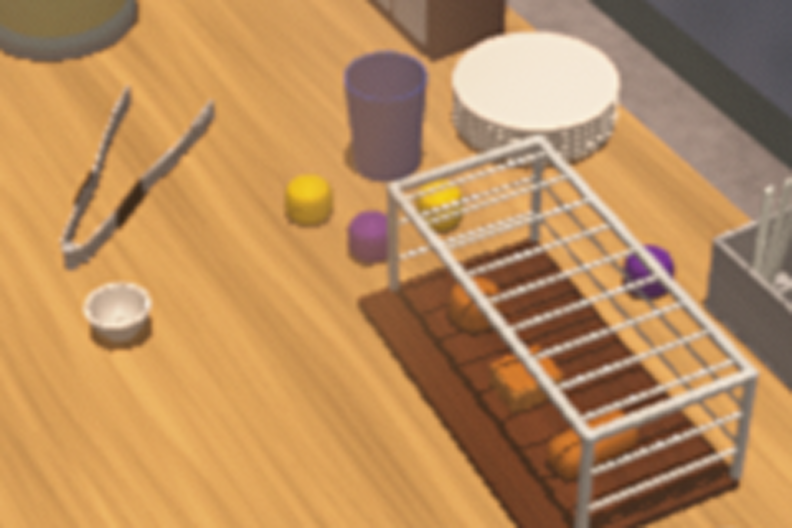

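Run:
```python
from h import *
import pickle
np.set_printoptions(precision=1,suppress=True)
c=pickle.load(open('top0.pkl','rb')); s=pickle.load(open('side0.pkl','rb'))
Z=lambda a,b:(120+(a+.5)/2.2-.5,110+(b+.5)/2.2-.5)
S=lambda a,b:(200+(a+.5)/3.3-.5,170+(b+.5)/3.3-.5)
for n,p,z in [('hinge',(236,489),26),('Ltip',(45,351),26),('Rtip',(108,290),26),('Lgrip',(165,444),26),('Rgrip',(198,413),26),
 ('roll',(481,218),45),('slice',(574,226),35),('bun',(661,220),40),('roofFL',(406,257),140),('roofFR',(748,265),140),('roofBL',(411,106),140),('roofBR',(750,117),140),('boardFL',(410,291),14),('boardFR',(726,304),14),('ramekin',(335,483),30),('cup',(235,170),100),('yel',(277,273),30),('pur',(349,248),30)]:
    print(n,onz(c,*Z(*p),z))
print('side')
for n,p,z in [('hinge',(72,262),13),('Ltip',(126,95),20),('Rtip',(210,110),20),('roll',(474,300),36),('boardFL',(362,303),14),('roofFL',(393,188),140),('roofFR',(588,432),140),('ramekin',(118,300),30)]:
    print(n,onz(s,*S(*p),z))
print(bot.hold_point_z,[x for x in dir(bot) if x[0]!='_'])
```

```text
hinge [366.2 279.2  26. ]
Ltip [530.3 497.3  26. ]
Rtip [598.8 423.1  26. ]
Lgrip [419.7 360.1  26. ]
Rgrip [454.2 321.3  26. ]
roll [667.6 -10.2  45. ]
slice [ 656.4 -116.4   35. ]
bun [ 659.8 -215.2   40. ]
roofFL [618.1  71.4 140. ]
roofFR [ 599.2 -291.4  140. ]
roofBL [780.2  61.9 140. ]
roofBR [ 757.2 -299.5  140. ]
boardFL [588.3  74.4  14. ]
boardFR [ 562.9 -290.3   14. ]
ramekin [370.5 165.   30. ]
cup [722.9 259.7 100. ]
yel [612.6 226.3  30. ]
pur [639.  142.6  30. ]
side
hinge [365.1 267.2  13. ]
Ltip [524.3 488.8  20. ]
Rtip [592.  415.6  20. ]
roll [667.2  -9.3  36. ]
boardFL [584.3  63.5  14. ]
roofFL [623.1  66.9 140. ]
roofFR [ 601.  -287.2  140. ]
ramekin [375.7 173.4  30. ]
18.700000000000003 ['Unreachable', 'capture', 'close_job', 'hold_point_z', 'masks_of', 'observe']
```

```bash
cat >> h.py <<'E'
from scipy.spatial.transform import Rotation as Ro
def Rz(yaw_z,pitch=0):
    # tool y down, tool z at world yaw; pitch>0 tilts tongs jaws up (about tool z)
    a=np.radians(yaw_z); z=np.array([np.cos(a),np.sin(a),0]); y=np.array([0,0,-1.]); x=np.cross(y,z)
    return np.column_stack([x,y,z])@Ro.from_euler('z',pitch,degrees=True).as_matrix()
def plan(pos,R,n,jaw):
    s=bot.observe(); p=s['tcp_pos']; R0=s['tool_rot']; pos=np.array(pos,float)
    rv=Ro.from_matrix(R0.T@R).as_rotvec(degrees=True)
    print('t',s['time'].__round__(2),'tcp',p.round(1),'dist',np.linalg.norm(pos-p).round(1),'rot',rv.round(1),'grip',round(s['grip_width'],1),'F',np.array(s['ft_force']).round(1))
    for i in range(n):
        Ri=R0@Ro.from_rotvec(rv*i/n,degrees=True).as_matrix()
        d=Ri.T@(pos-p)/n/1000
        print([jaw]+[float(v) for v in d.round(4)]+[float(v) for v in (rv/n).round(2)])
E
python3 - <<'E'
from h import *
plan([443,348,110],Rz(133.3),9,.085)
E
```

```text
t 1.0 tcp [228.6 527.6 231.3] dist 304.9 rot [ -0.  -66.7   0. ] grip 85.5 F [ 0.1  0.  -0.7]
[0.085, 0.0298, 0.0135, -0.0088, -0.0, -7.41, 0.0]
[0.085, 0.0284, 0.0135, -0.0126, -0.0, -7.41, 0.0]
[0.085, 0.0265, 0.0135, -0.0162, -0.0, -7.41, 0.0]
[0.085, 0.0242, 0.0135, -0.0195, -0.0, -7.41, 0.0]
[0.085, 0.0215, 0.0135, -0.0224, -0.0, -7.41, 0.0]
[0.085, 0.0184, 0.0135, -0.025, -0.0, -7.41, 0.0]
[0.085, 0.0151, 0.0135, -0.0272, -0.0, -7.41, 0.0]
[0.085, 0.0114, 0.0135, -0.0289, -0.0, -7.41, 0.0]
[0.085, 0.0076, 0.0135, -0.0301, -0.0, -7.41, 0.0]
```

Call:
arm_command([
  [0.085, 0.03, 0.0135, -0.009, 0, -7.4, 0],
  [0.085, 0.028, 0.0135, -0.0125, 0, -7.4, 0],
  [0.085, 0.0265, 0.0135, -0.016, 0, -7.4, 0],
  [0.085, 0.024, 0.0135, -0.0195, 0, -7.4, 0],
  [0.085, 0.0215, 0.0135, -0.0225, 0, -7.4, 0],
], squeeze=20)

```text
time: 1.62
tcp_pos: [350.6, 429.2, 163.5]
tool_rot: [[0.966, 0.003, -0.26], [0.26, 0.005, 0.966], [0.004, -1.0, 0.004]]
ft_force: [-0.4, 0.7, 0.4]
grip_width: 85.0
```

Call:
arm_command([
  [0.085, 0.0185, 0.0135, -0.025, 0, -7.4, 0],
  [0.085, 0.015, 0.0135, -0.027, 0, -7.4, 0],
  [0.085, 0.0115, 0.0135, -0.029, 0, -7.4, 0],
  [0.085, 0.0075, 0.0135, -0.03, 0, -7.4, 0],
])

```text
time: 2.12
tcp_pos: [451.8, 350.4, 108.1]
tool_rot: [[0.699, 0.004, -0.715], [0.715, 0.006, 0.699], [0.007, -1.0, 0.001]]
ft_force: [0.1, 0.4, -0.1]
grip_width: 84.9
```

Run:
```python
from h import *
plan([443,348,60],Rz(133.3),4,.085)
c=bot.capture('top'); save(c,'t1.png')
a=cv2.cvtColor(c['pixels'],cv2.COLOR_RGB2BGR)[200:380,100:340]
cv2.imwrite('pics/t1z.png',cv2.resize(a,None,fx=3.3,fy=3.3,interpolation=cv2.INTER_CUBIC))
c=bot.capture('side')
a=cv2.cvtColor(c['pixels'],cv2.COLOR_RGB2BGR)[130:310,160:400]
cv2.imwrite('pics/s1z.png',cv2.resize(a,None,fx=3.3,fy=3.3,interpolation=cv2.INTER_CUBIC))
```

```text
t 2.12 tcp [451.8 350.4 108.1] dist 49.0 rot [-0.1  2.4  0.4] grip 84.9 F [ 0.1  0.4 -0.1]
[0.085, -0.0021, 0.012, 0.0011, -0.02, 0.59, 0.1]
[0.085, -0.002, 0.012, 0.0011, -0.02, 0.59, 0.1]
[0.085, -0.002, 0.012, 0.0011, -0.02, 0.59, 0.1]
[0.085, -0.002, 0.012, 0.0011, -0.02, 0.59, 0.1]
```

View pics/t1z.png

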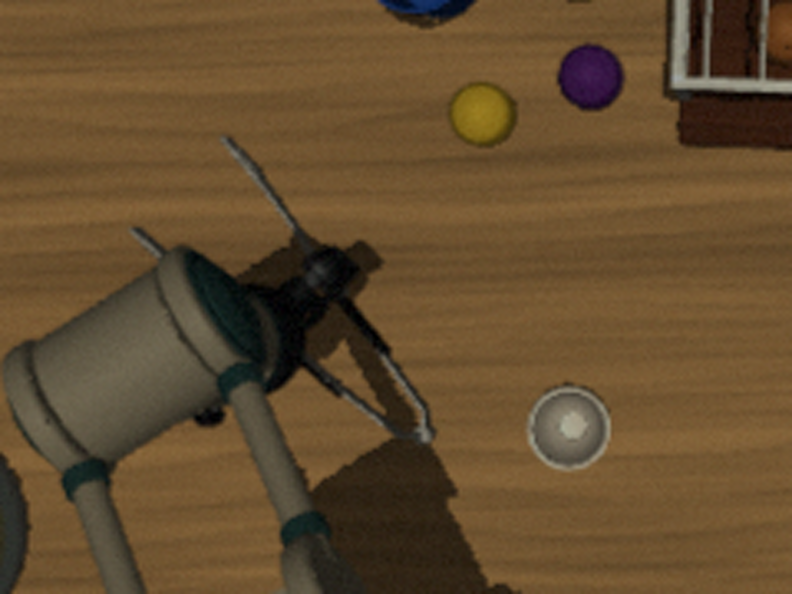

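View pics/s1z.png

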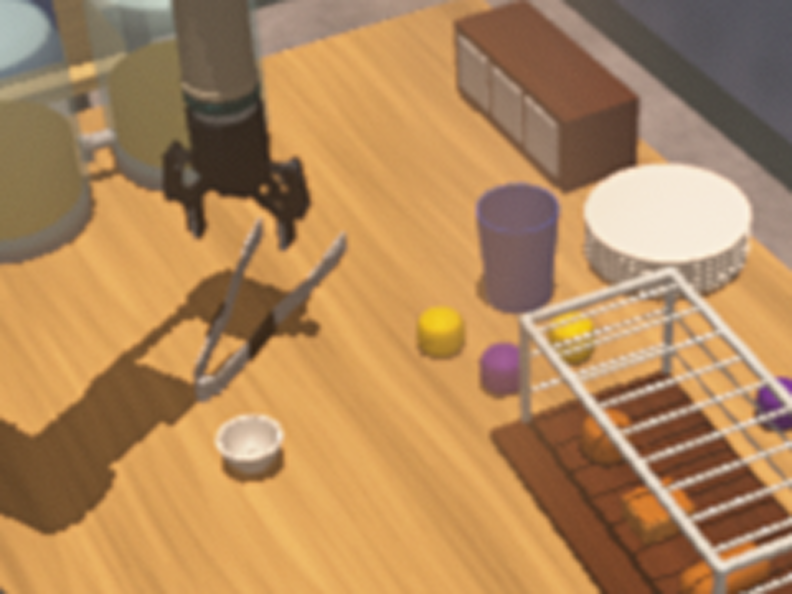

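The gripper hangs over the tongs with its fingers on either side of the midline (in the side crop the fingers are near (195,235) and (285,245), the hinge at (205,390)). Going down.

Call:
arm_command([
  [0.085, -0.003, 0.014, 0.001, 0, 0.8, 0.1],
  [0.085, -0.002, 0.014, 0.001, 0, 0.8, 0.1],
  [0.085, -0.002, 0.014, 0.001, 0, 0.8, 0.1],
  [0.085, -0.001, 0.014, 0.001, 0, 0, 0.1],
])

```text
time: 2.72
tcp_pos: [442.1, 347.9, 48.6]
tool_rot: [[0.735, -0.002, -0.678], [0.678, 0.0, 0.735], [-0.001, -1.0, 0.002]]
ft_force: [0.2, 0.4, -0.2]
grip_width: 85.2
```

Run:
```python
from h import *
plan([443,348,4],Rz(133.3),5,.085)
c=bot.capture('side')
a=cv2.cvtColor(c['pixels'],cv2.COLOR_RGB2BGR)[160:280,180:340]
cv2.imwrite('pics/s2z.png',cv2.resize(a,None,fx=5,fy=5,interpolation=cv2.INTER_CUBIC))
```

```text
t 2.73 tcp [442.1 347.9  48.6] dist 44.7 rot [-0.1 -0.6 -0.1] grip 85.2 F [ 0.2  0.4 -0.2]
[0.085, 0.0002, 0.0089, -0.0001, -0.02, -0.12, -0.02]
[0.085, 0.0002, 0.0089, -0.0001, -0.02, -0.12, -0.02]
[0.085, 0.0002, 0.0089, -0.0001, -0.02, -0.12, -0.02]
[0.085, 0.0002, 0.0089, -0.0001, -0.02, -0.12, -0.02]
[0.085, 0.0001, 0.0089, -0.0001, -0.02, -0.12, -0.02]
```

View pics/s2z.png

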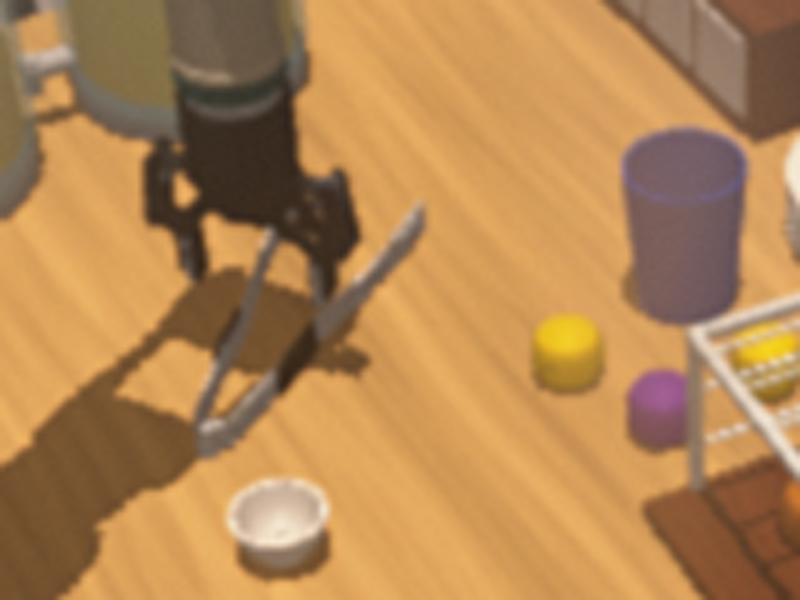

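Call:
arm_command([
  [0.085, 0, 0.01, 0, 0, -0.2, 0],
  [0.085, 0, 0.01, 0, 0, -0.2, 0],
  [0.085, 0, 0.01, 0, 0, 0, 0],
])

```text
time: 3.15
tcp_pos: [440.8, 347.9, 15.2]
tool_rot: [[0.729, -0.004, -0.684], [0.684, -0.001, 0.729], [-0.004, -1.0, 0.002]]
ft_force: [-0.3, -0.6, 0.4]
grip_width: 85.0
```

Run:
```python
from h import *
plan([443,348,4],Rz(133.3),2,.085)
c=bot.capture('side')
a=cv2.cvtColor(c['pixels'],cv2.COLOR_RGB2BGR)[160:280,180:340]
cv2.imwrite('pics/s3z.png',cv2.resize(a,None,fx=5,fy=5,interpolation=cv2.INTER_CUBIC))
```

```text
t 3.15 tcp [440.8 347.9  15.2] dist 11.4 rot [-0.1 -0.1 -0.2] grip 85.0 F [-0.3 -0.6  0.4]
[0.085, 0.0009, 0.0056, -0.0007, -0.07, -0.07, -0.11]
[0.085, 0.0008, 0.0056, -0.0007, -0.07, -0.07, -0.11]
```

View pics/s3z.png

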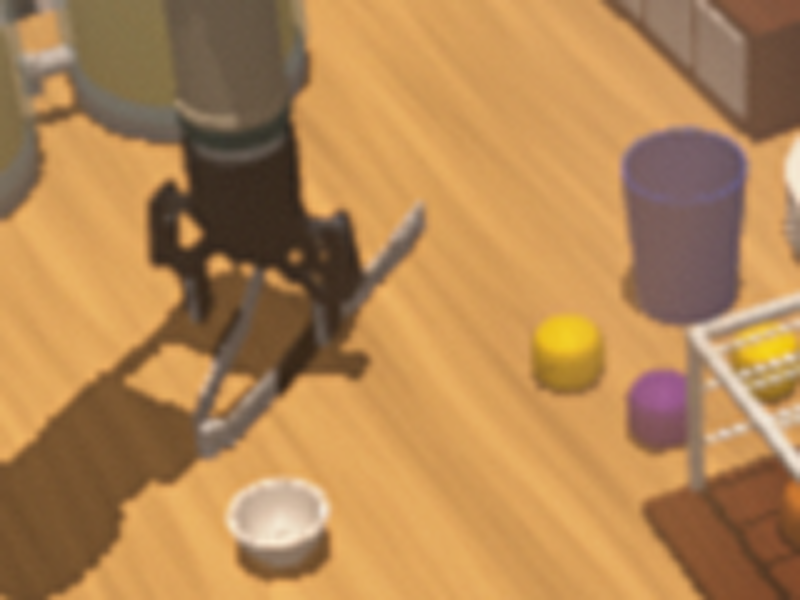

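Call:
arm_command([
  [0.085, 0, 0.006, -0.001, 0, 0, 0],
  [0.085, 0, 0.004, 0, 0, 0, 0],
  [0.06, 0, 0, 0, 0, 0, 0],
  [0.052, 0, 0, 0, 0, 0, 0],
  [0.048, 0, 0, 0, 0, 0, 0],
])

```text
time: 3.82
tcp_pos: [442.1, 347.2, 4.5]
tool_rot: [[0.73, -0.004, -0.684], [0.684, -0.0, 0.73], [-0.003, -1.0, 0.002]]
ft_force: [0.2, 0.3, -0.9]
grip_width: 48.1
```

Call:
arm_command([
  [0.048, 0, 0, 0, 0, 0, 0],
  [0.048, 0, 0, 0, 0, 0, 0],
])

```text
time: 4.08
tcp_pos: [441.9, 347.1, 4.5]
tool_rot: [[0.73, -0.004, -0.684], [0.684, -0.001, 0.73], [-0.003, -1.0, 0.002]]
ft_force: [-0.3, 0.9, -1.3]
grip_width: 48.0
```

Run:
```python
from h import *
plan([443,348,4],Rz(133.3),2,.085)
c=bot.capture('side')
a=cv2.cvtColor(c['pixels'],cv2.COLOR_RGB2BGR)[160:280,180:340]
cv2.imwrite('pics/s4z.png',cv2.resize(a,None,fx=5,fy=5,interpolation=cv2.INTER_CUBIC))
```

```text
t 4.08 tcp [441.9 347.1   4.5] dist 1.5 rot [-0.1 -0.2 -0.2] grip 48.0 F [-0.3  0.9 -1.3]
[0.085, 0.0007, 0.0002, -0.0001, -0.07, -0.08, -0.1]
[0.085, 0.0007, 0.0002, -0.0001, -0.07, -0.08, -0.1]
```

View pics/s4z.png

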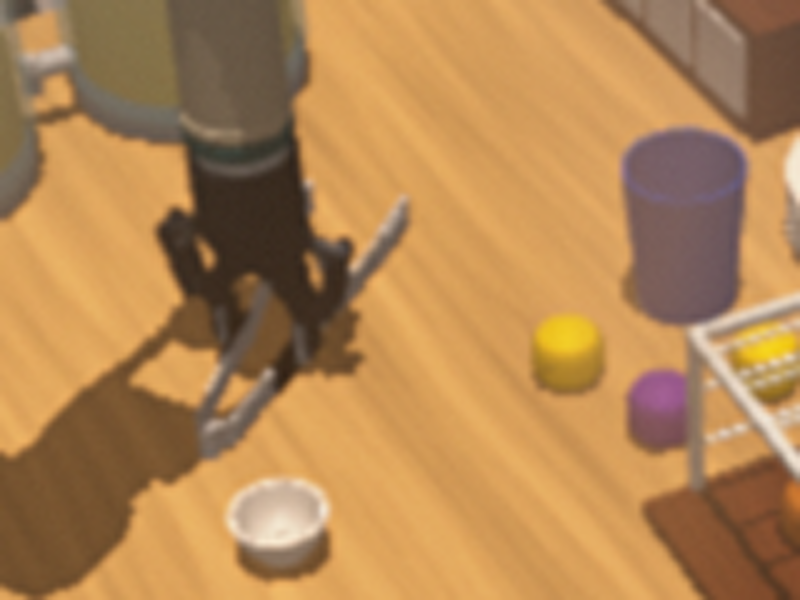

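Call:
arm_command([
  [0.047, 0, -0.008, 0, 0, 0, 0],
  [0.047, 0, -0.012, 0, 0, 0, 0],
  [0.047, 0, -0.015, 0, 0, 0, 0],
  [0.047, 0, -0.015, 0, 0, 0, 0],
  [0.047, 0, 0, 0, 0, 0, 0],
])

```text
time: 4.75
tcp_pos: [442.5, 347.4, 58.8]
tool_rot: [[0.73, -0.003, -0.684], [0.684, 0.0, 0.73], [-0.002, -1.0, 0.002]]
ft_force: [0.8, -0.6, -0.6]
grip_width: 47.0
```

Run:
```python
from h import *
plan([443,348,100],Rz(133.3),2,.047)
for n,(x0,y0,x1,y1) in {'side':(180,140,340,260),'top':(100,200,260,320)}.items():
    c=bot.capture(n)
    a=cv2.cvtColor(c['pixels'],cv2.COLOR_RGB2BGR)[y0:y1,x0:x1]
    cv2.imwrite('pics/5%s.png'%n,cv2.resize(a,None,fx=5,fy=5,interpolation=cv2.INTER_CUBIC))
```

```text
t 4.75 tcp [442.5 347.4  58.8] dist 41.2 rot [-0.1 -0.2 -0.1] grip 47.0 F [ 0.8 -0.6 -0.6]
[0.047, 0.0004, -0.0206, 0.0001, -0.06, -0.08, -0.05]
[0.047, 0.0004, -0.0206, 0.0001, -0.06, -0.08, -0.05]
```

View pics/5side.png

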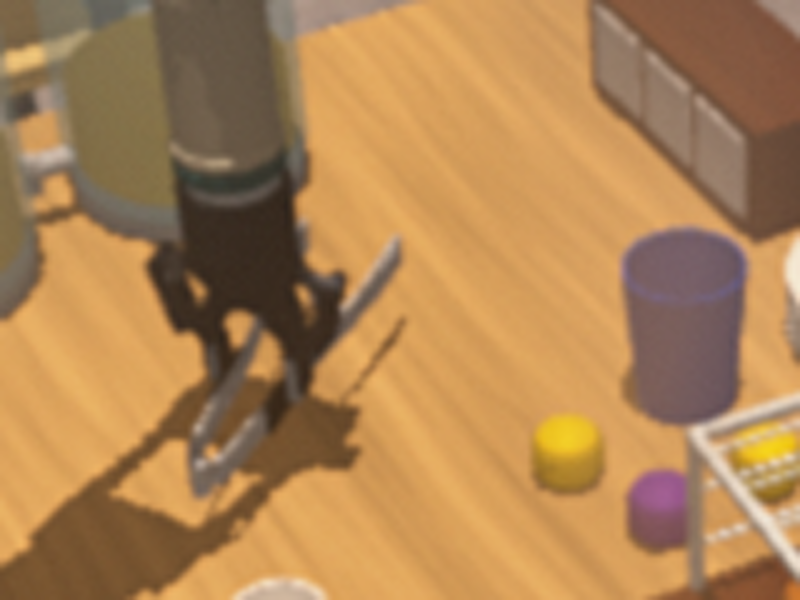

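View pics/5top.png

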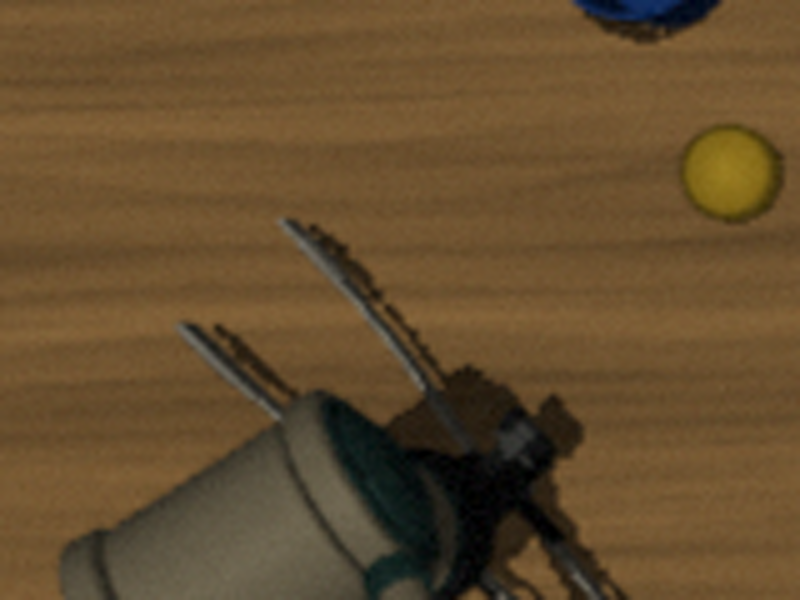

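Run:
```python
from h import *
def tri(c1,a,c2,b):
    p,d=ray(c1,*a);q,e=ray(c2,*b);d/=np.linalg.norm(d);e/=np.linalg.norm(e)
    s=np.linalg.lstsq(np.column_stack([d,-e]),q-p,rcond=None)[0]
    A=p+s[0]*d;B=q+s[1]*e;print(((A+B)/2).round(1),'gap',np.linalg.norm(A-B).round(1))
t=bot.capture('top');s=bot.capture('side')
tri(t,(157,244.4),s,(259.6,188))
a=cv2.cvtColor(t['pixels'],cv2.COLOR_RGB2BGR)[220:380,130:290]
cv2.imwrite('pics/6t.png',cv2.resize(a,None,fx=3.7,fy=3.7,interpolation=cv2.INTER_CUBIC))
```

```text
[591.2 438.8  72.4] gap 3.2
```

View pics/6t.png

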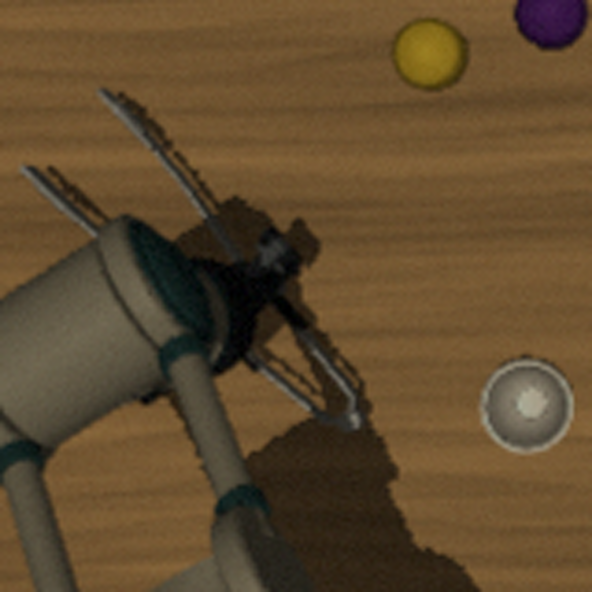

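Run:
```python
from h import *
plan([400,6,90],Rz(86.5),14,.047)
```

```text
t 4.95 tcp [441.  346.4  56.5] dist 344.5 rot [-0.  46.6 -0.4] grip 46.9 F [ 0.3 -0.3 -1. ]
[0.047, -0.0188, -0.0023, -0.0157, -0.0, 3.33, -0.03]
[0.047, -0.0178, -0.0023, -0.0168, -0.0, 3.33, -0.03]
[0.047, -0.0168, -0.0023, -0.0178, -0.0, 3.33, -0.03]
[0.047, -0.0158, -0.0023, -0.0188, -0.0, 3.33, -0.03]
[0.047, -0.0146, -0.0024, -0.0196, -0.0, 3.33, -0.03]
[0.047, -0.0135, -0.0024, -0.0205, -0.0, 3.33, -0.03]
[0.047, -0.0123, -0.0024, -0.0212, -0.0, 3.33, -0.03]
[0.047, -0.011, -0.0024, -0.0219, -0.0, 3.33, -0.03]
[0.047, -0.0097, -0.0024, -0.0225, -0.0, 3.33, -0.03]
[0.047, -0.0084, -0.0024, -0.023, -0.0, 3.33, -0.03]
[0.047, -0.007, -0.0024, -0.0235, -0.0, 3.33, -0.03]
[0.047, -0.0057, -0.0024, -0.0238, -0.0, 3.33, -0.03]
[0.047, -0.0043, -0.0024, -0.0241, -0.0, 3.33, -0.03]
[0.047, -0.0029, -0.0024, -0.0243, -0.0, 3.33, -0.03]
```

Lift first, then sweep across.

Call:
arm_command([
  [0.047, -0.005, -0.012, -0.005, 0, 1, 0],
  [0.047, -0.011, -0.012, -0.01, 0, 2, 0],
  [0.047, -0.018, -0.005, -0.016, 0, 3.3, 0],
  [0.047, -0.017, -0.002, -0.018, 0, 3.3, 0],
  [0.047, -0.016, 0, -0.019, 0, 3.3, 0],
])

```text
time: 5.58
tcp_pos: [428.4, 245.2, 89.8]
tool_rot: [[0.87, -0.008, -0.492], [0.492, -0.005, 0.87], [-0.009, -1.0, -0.0]]
ft_force: [0.4, 0.0, -1.3]
grip_width: 47.1
```

Call:
arm_command([
  [0.047, -0.015, 0, -0.0195, 0, 3.3, 0],
  [0.047, -0.0135, 0, -0.0205, 0, 3.3, 0],
  [0.047, -0.0125, 0, -0.021, 0, 3.3, 0],
  [0.047, -0.011, 0, -0.022, 0, 3.3, 0],
  [0.047, -0.0095, 0, -0.0225, 0, 3.3, 0],
])

```text
time: 6.2
tcp_pos: [406.1, 112.4, 92.5]
tool_rot: [[0.979, -0.008, -0.201], [0.201, -0.007, 0.979], [-0.01, -1.0, -0.006]]
ft_force: [1.3, -0.2, -0.9]
grip_width: 47.2
```

Run:
```python
from h import *
plan([400,6,90],Rz(86.5),6,.047)
```

```text
t 6.2 tcp [406.1 112.4  92.5] dist 106.6 rot [ 0.4 15.1 -0.5] grip 47.2 F [ 1.3 -0.2 -0.9]
[0.047, -0.0046, 0.0006, -0.0172, 0.07, 2.52, -0.09]
[0.047, -0.0038, 0.0005, -0.0173, 0.07, 2.52, -0.09]
[0.047, -0.003, 0.0005, -0.0175, 0.07, 2.52, -0.09]
[0.047, -0.0023, 0.0005, -0.0176, 0.07, 2.52, -0.09]
[0.047, -0.0015, 0.0005, -0.0177, 0.07, 2.52, -0.09]
[0.047, -0.0007, 0.0004, -0.0177, 0.07, 2.52, -0.09]
```

Call:
arm_command([
  [0.047, -0.0045, 0.001, -0.017, 0, 2.8, -0.1],
  [0.047, -0.004, 0.001, -0.017, 0, 2.8, -0.1],
  [0.047, -0.003, 0.001, -0.016, 0, 2.8, -0.1],
  [0.047, -0.002, 0.001, -0.015, 0, 2.2, -0.1],
  [0.047, 0, 0.001, -0.012, 0, 1, 0],
])

```text
time: 6.82
tcp_pos: [394.0, 25.3, 89.6]
tool_rot: [[1.0, -0.002, 0.022], [-0.022, -0.009, 1.0], [-0.002, -1.0, -0.009]]
ft_force: [0.7, 0.5, -2.0]
grip_width: 47.3
```

Call:
arm_command([
  [0.047, 0, 0.01, -0.005, 0, 0, 0],
  [0.047, 0, 0.01, -0.003, 0, 0, 0],
  [0.047, 0, 0, 0, 0, 0, 0],
])

```text
time: 7.2
tcp_pos: [392.6, 15.7, 68.3]
tool_rot: [[1.0, -0.003, 0.025], [-0.025, -0.009, 1.0], [-0.003, -1.0, -0.009]]
ft_force: [-0.6, -0.4, -0.8]
grip_width: 47.0
```

Run:
```python
from h import *
plan([455,3,45],Rz(86.5),3,.047)
for n,(x0,y0,x1,y1) in {'side':(160,190,400,350),'top':(260,150,460,300)}.items():
    c=bot.capture(n)
    a=cv2.cvtColor(c['pixels'],cv2.COLOR_RGB2BGR)[y0:y1,x0:x1]
    k={'side':3.3,'top':4}[n]
    cv2.imwrite('pics/7%s.png'%n,cv2.resize(a,None,fx=k,fy=k,interpolation=cv2.INTER_CUBIC))
```

```text
t 7.2 tcp [392.6  15.7  68.3] dist 67.8 rot [ 0.5  2.  -0.2] grip 47.0 F [-0.6 -0.4 -0.8]
[0.047, 0.0209, 0.0077, -0.0036, 0.17, 0.68, -0.05]
[0.047, 0.021, 0.0077, -0.0034, 0.17, 0.68, -0.05]
[0.047, 0.021, 0.0078, -0.0032, 0.17, 0.68, -0.05]
```

View pics/7side.png

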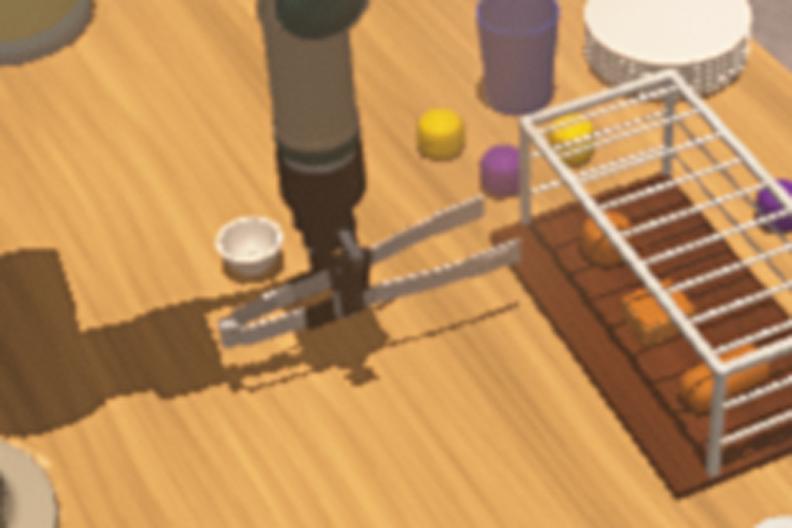

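View pics/7top.png

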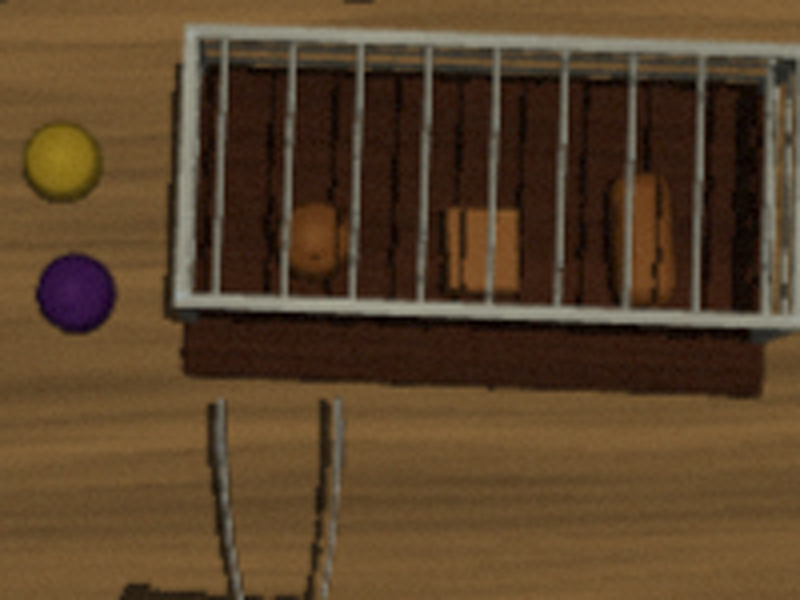

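Run:
```python
from h import *
import pickle
t=pickle.load(open('top0.pkl','rb')); s=pickle.load(open('side0.pkl','rb'))
def tri(c1,a,c2,b):
    p,d=ray(c1,*a);q,e=ray(c2,*b);d/=np.linalg.norm(d);e/=np.linalg.norm(e)
    k=np.linalg.lstsq(np.column_stack([d,-e]),q-p,rcond=None)[0]
    A=p+k[0]*d;B=q+k[1]*e;print(((A+B)/2).round(1),'gap',np.linalg.norm(A-B).round(1));return (A+B)/2
T=lambda a,b:(260+(a+.5)/4-.5,150+(b+.5)/4-.5)
S=lambda a,b:(160+(a+.5)/3.3-.5,190+(b+.5)/3.3-.5)
L=tri(t,T(219,402),s,S(480,200));R=tri(t,T(338,402),s,S(519,242))
M=(L+R)/2;o=bot.observe();d=M-o['tcp_pos'];print(M.round(1),d.round(1),np.degrees(np.arctan2(d[1],d[0])),R-L)
roll=tri(t,T(315,240),s,(200+(474.5)/3.3-.5,170+(297)/3.3-.5)); print(roll-M, roll-o['tcp_pos'])
print(onz(s,*S(225,322),70),onz(s,*S(225,345),50))
```

```text
[564.3  51.5  80.5] gap 0.4
[563.2 -21.6  84.8] gap 2.2
[563.7  14.9  82.6] [170.4  -0.9  13.7] -0.30816761979462237 [ -1.07543219 -73.06858089   4.32007939]
[666.2 -10.3  41.8] gap 0.5
[102.44518724 -25.21397253 -40.8364772 ] [272.86083186 -26.13056867 -27.11672885]
[295.01598366  35.97521171  70.        ] [289.4272976   28.81607831  50.        ]
```

Run:
```python
from h import *
plan([455,2,33],Rz(86),5,.047)
```

```text
t 7.3 tcp [393.3  15.8  68.9] dist 72.7 rot [ 0.5  2.6 -0.1] grip 47.5 F [ 0.1  0.9 -1.7]
[0.047, 0.0124, 0.0072, -0.0024, 0.1, 0.52, -0.01]
[0.047, 0.0124, 0.0072, -0.0023, 0.1, 0.52, -0.01]
[0.047, 0.0125, 0.0072, -0.0022, 0.1, 0.52, -0.01]
[0.047, 0.0125, 0.0072, -0.0021, 0.1, 0.52, -0.01]
[0.047, 0.0125, 0.0072, -0.002, 0.1, 0.52, -0.01]
```

Call:
arm_command([
  [0.047, 0.012, 0.005, -0.0025, 0.1, 0.7, 0],
  [0.047, 0.013, 0.007, -0.002, 0.1, 0.7, 0],
  [0.047, 0.013, 0.007, -0.002, 0.1, 0.7, 0],
  [0.047, 0.013, 0.007, -0.002, 0.1, 0.3, 0],
  [0.047, 0.009, 0.005, -0.002, 0.1, 0, 0],
])

```text
time: 7.92
tcp_pos: [458.7, 2.1, 36.1]
tool_rot: [[0.998, 0.002, 0.068], [-0.068, 0.0, 0.998], [0.002, -1.0, 0.0]]
ft_force: [0.5, -0.4, -1.2]
grip_width: 46.8
```

Run:
```python
from h import *
plan([455,2,33],Rz(86),1,.047)
for n,(x0,y0,x1,y1) in {'side':(220,200,400,320),'top':(260,150,460,300)}.items():
    c=bot.capture(n)
    a=cv2.cvtColor(c['pixels'],cv2.COLOR_RGB2BGR)[y0:y1,x0:x1]
    k={'side':4.4,'top':4}[n]
    cv2.imwrite('pics/8%s.png'%n,cv2.resize(a,None,fx=k,fy=k,interpolation=cv2.INTER_CUBIC))
```

```text
t 7.92 tcp [458.7   2.1  36.1] dist 4.9 rot [-0.   0.1  0.1] grip 46.8 F [ 0.5 -0.4 -1.2]
[0.047, -0.0037, 0.0031, -0.0003, -0.02, 0.11, 0.1]
```

View pics/8side.png

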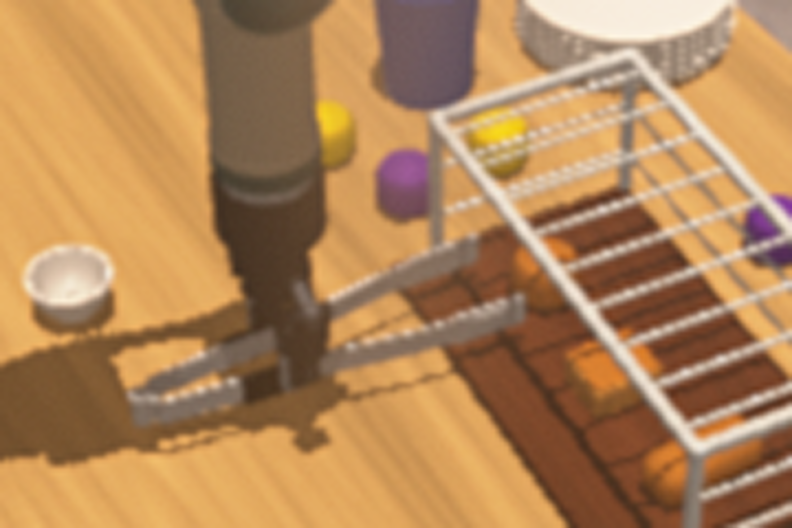

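View pics/8top.png

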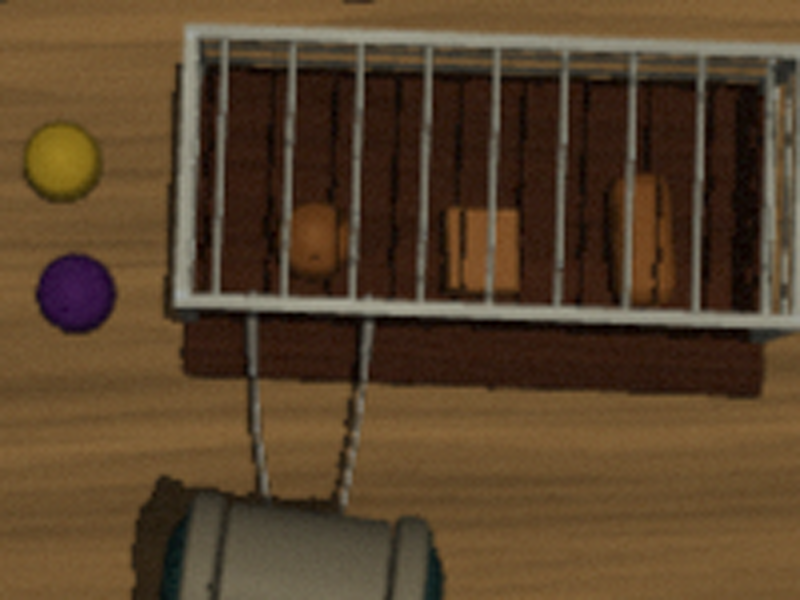

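Run:
```python
from h import *
import pickle
t=pickle.load(open('top0.pkl','rb'))
T=lambda a,b:(260+(a+.5)/4-.5,150+(b+.5)/4-.5)
L=onz(t,*T(251,318),50);R=onz(t,*T(369,318),50);r=onz(t,*T(315,240),42);m=(L+R)/2
o=bot.observe()['tcp_pos'];print(L,R,r,m-o,np.degrees(np.arctan2(*(m-o)[1::-1])),np.degrees(np.arctan2(*(r-o)[1::-1])))
plan([521,-2,33],Rz(86),7,.047)
```

```text
[617.44024305  31.1489336   50.        ] [615.32527233 -42.36250487  50.        ] [665.91431486 -10.16300602  42.        ] [157.57206912  -7.50299988  13.87811358] -2.726154272018905 -3.332453147438602
t 8.03 tcp [458.8   1.9  36.1] dist 62.4 rot [-0.   0.1  0.1] grip 47.1 F [ 0.7  0.  -0.2]
[0.047, 0.0089, 0.0005, 0.0, -0.0, 0.01, 0.02]
[0.047, 0.0089, 0.0005, 0.0001, -0.0, 0.01, 0.02]
[0.047, 0.0089, 0.0005, 0.0001, -0.0, 0.01, 0.02]
[0.047, 0.0089, 0.0005, 0.0001, -0.0, 0.01, 0.02]
[0.047, 0.0089, 0.0005, 0.0001, -0.0, 0.01, 0.02]
[0.047, 0.0089, 0.0005, 0.0001, -0.0, 0.01, 0.02]
[0.047, 0.0089, 0.0004, 0.0001, -0.0, 0.01, 0.02]
```

Call:
arm_command([
  [0.047, 0.009, 0.001, 0, 0, 0.1, 0],
  [0.047, 0.011, 0.001, 0, 0, 0.1, 0],
  [0.047, 0.011, 0.001, 0, 0, 0, 0],
  [0.047, 0.01, 0, 0, 0, 0, 0],
])

```text
time: 8.52
tcp_pos: [501.3, -0.9, 33.3]
tool_rot: [[0.997, 0.001, 0.072], [-0.072, 0.0, 0.997], [0.001, -1.0, 0.0]]
ft_force: [-0.0, 0.1, -1.0]
grip_width: 47.0
```

Run:
```python
from h import *
plan([521,-2,33],Rz(86),2,.047)
for n,(x0,y0,x1,y1) in {'side':(260,200,400,300),'top':(300,150,420,240)}.items():
    c=bot.capture(n)
    a=cv2.cvtColor(c['pixels'],cv2.COLOR_RGB2BGR)[y0:y1,x0:x1]
    k={'side':5.6,'top':6.6}[n]
    cv2.imwrite('pics/9%s.png'%n,cv2.resize(a,None,fx=k,fy=k,interpolation=cv2.INTER_CUBIC))
```

```text
t 8.53 tcp [501.3  -0.9  33.3] dist 19.8 rot [-0.  -0.1  0.1] grip 47.0 F [-0.   0.1 -1. ]
[0.047, 0.0099, 0.0002, 0.0002, -0.01, -0.06, 0.04]
[0.047, 0.0099, 0.0002, 0.0002, -0.01, -0.06, 0.04]
```

View pics/9side.png

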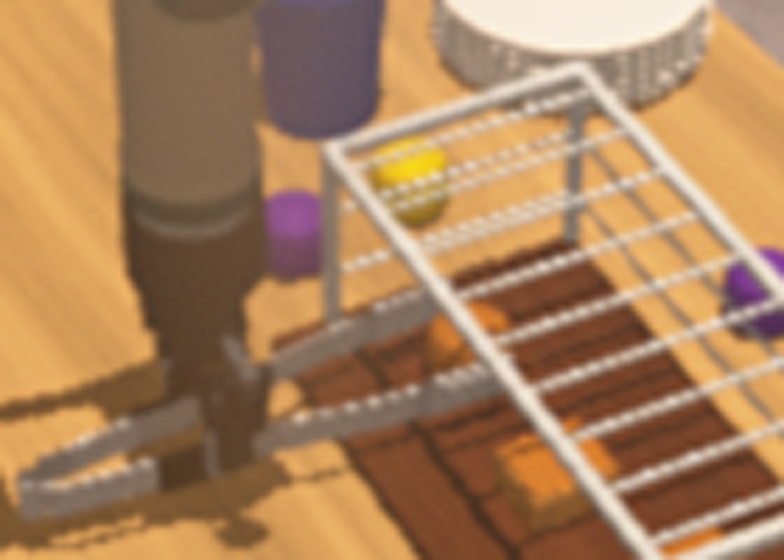

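View pics/9top.png

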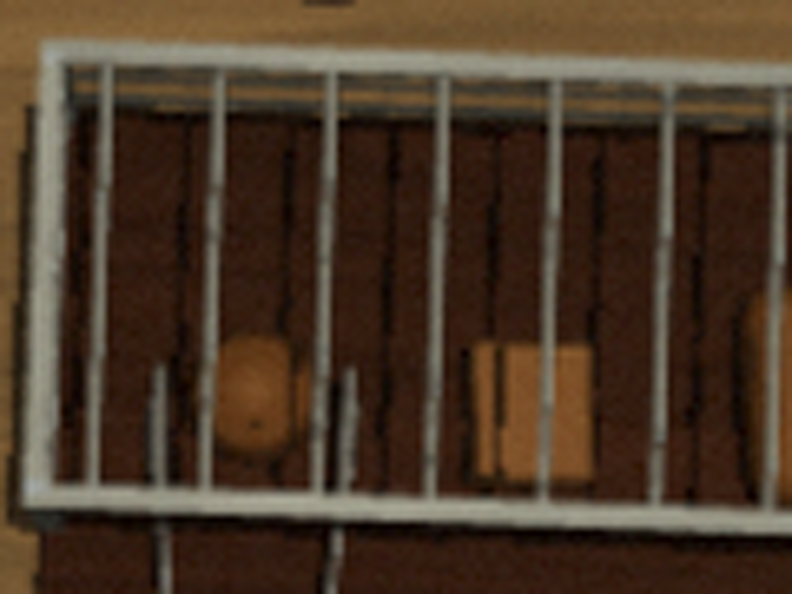

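Call:
arm_command([
  [0.047, 0.009, 0, 0, 0, 0, 0],
  [0.047, 0.009, 0, 0, 0, 0, 0],
  [0.047, 0, 0, 0, 0, 0, 0],
])

```text
time: 9.0
tcp_pos: [521.2, -2.4, 33.5]
tool_rot: [[0.997, 0.003, 0.072], [-0.072, 0.0, 0.997], [0.003, -1.0, 0.0]]
ft_force: [0.2, 0.4, -1.2]
grip_width: 47.3
```

Run:
```python
from h import *
plan([521,-2,33],Rz(86),2,.047)
for n,(x0,y0,x1,y1) in {'side':(260,200,400,300),'top':(300,150,420,240)}.items():
    c=bot.capture(n)
    a=cv2.cvtColor(c['pixels'],cv2.COLOR_RGB2BGR)[y0:y1,x0:x1]
    k={'side':5.6,'top':6.6}[n]
    cv2.imwrite('pics/10%s.png'%n,cv2.resize(a,None,fx=k,fy=k,interpolation=cv2.INTER_CUBIC))
```

```text
t 9.0 tcp [521.2  -2.4  33.5] dist 0.7 rot [-0.  -0.1  0.2] grip 47.3 F [ 0.2  0.4 -1.2]
[0.047, -0.0001, 0.0003, 0.0002, -0.01, -0.06, 0.08]
[0.047, -0.0001, 0.0003, 0.0002, -0.01, -0.06, 0.08]
```

View pics/10side.png

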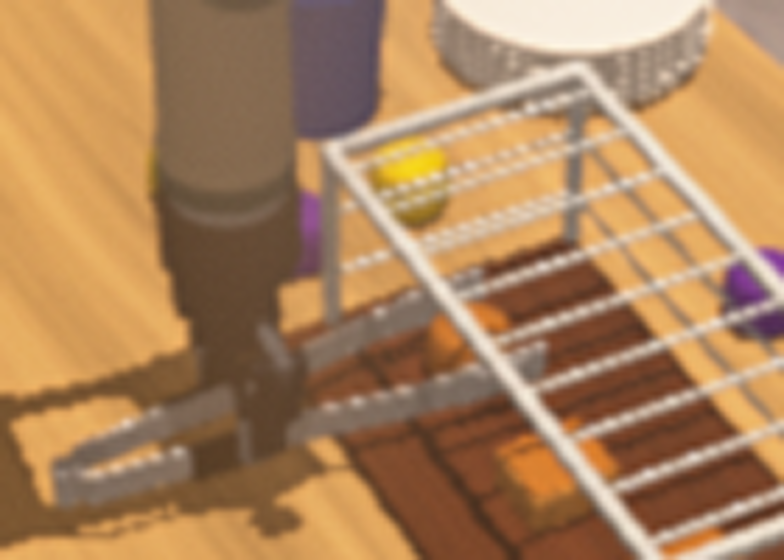

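View pics/10top.png

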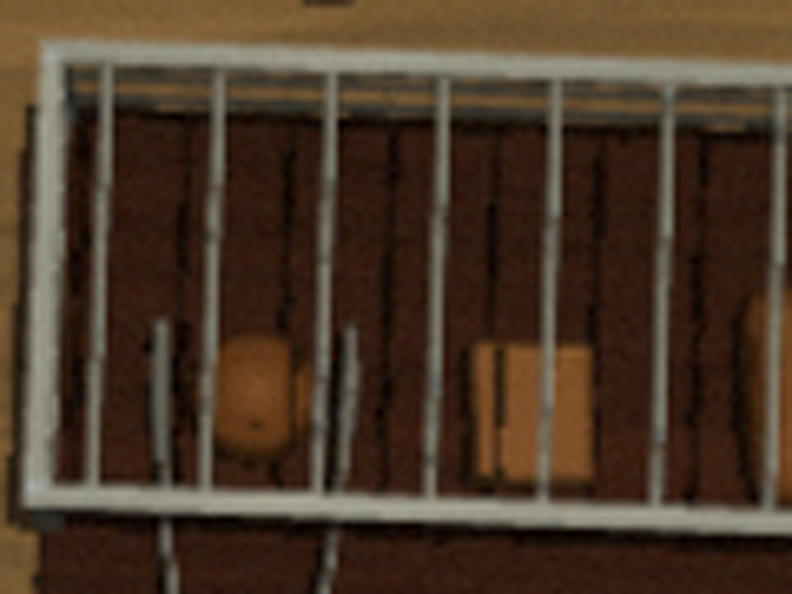

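Call:
arm_command([
  [0.044, 0, 0, 0, 0, 0, 0],
  [0.042, 0, 0, 0, 0, 0, 0],
  [0.04, 0, 0, 0, 0, 0, 0],
  [0.037, 0, 0, 0, 0, 0, 0],
  [0.035, 0, 0, 0, 0, 0, 0],
], squeeze=30)

```text
time: 9.72
tcp_pos: [518.8, -2.1, 33.3]
tool_rot: [[0.997, 0.0, 0.072], [-0.072, 0.0, 0.997], [-0.0, -1.0, 0.0]]
ft_force: [-1.0, -0.8, -0.5]
grip_width: 38.7
```

Call:
arm_command([
  [0.032, 0, 0, 0, 0, 0, 0],
  [0.03, 0, 0, 0, 0, 0, 0],
  [0.03, 0, 0, 0, 0, 0, 0],
])

```text
time: 10.1
tcp_pos: [518.8, -2.1, 33.3]
tool_rot: [[0.997, 0.0, 0.072], [-0.072, 0.0, 0.997], [0.0, -1.0, 0.0]]
ft_force: [0.4, 0.5, -0.8]
grip_width: 38.8
```

Run:
```python
from h import *
plan([521,-2,33],Rz(86),2,.047)
for n,(x0,y0,x1,y1) in {'side':(260,200,400,300),'top':(300,150,420,240)}.items():
    c=bot.capture(n)
    a=cv2.cvtColor(c['pixels'],cv2.COLOR_RGB2BGR)[y0:y1,x0:x1]
    k={'side':5.6,'top':6.6}[n]
    cv2.imwrite('pics/11%s.png'%n,cv2.resize(a,None,fx=k,fy=k,interpolation=cv2.INTER_CUBIC))
```

```text
t 10.1 tcp [518.8  -2.1  33.3] dist 2.2 rot [-0.  -0.1  0. ] grip 38.8 F [ 0.4  0.5 -0.8]
[0.047, 0.0011, 0.0001, 0.0001, -0.01, -0.06, 0.0]
[0.047, 0.0011, 0.0001, 0.0001, -0.01, -0.06, 0.0]
```

View pics/11side.png

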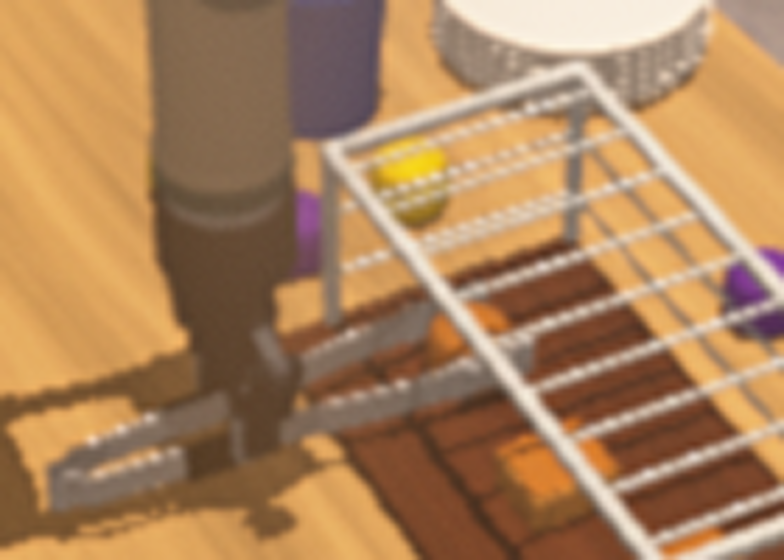

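View pics/11top.png

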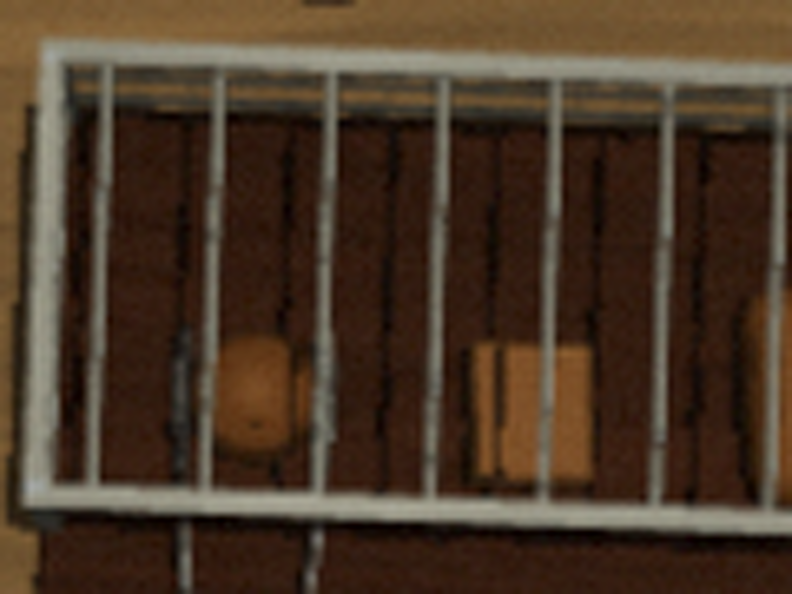

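Stalled at 38.8 mm, as expected with the roll held. Lifting gently.

Call:
arm_command([
  [0.03, 0, -0.004, 0, 0, 0, 0],
  [0.03, 0, -0.008, 0, 0, 0, 0],
  [0.03, 0, -0.009, 0, 0, 0, 0],
  [0.03, 0, -0.004, 0, 0, 0, 0],
  [0.03, 0, 0, 0, 0, 0, 0],
])

```text
time: 10.82
tcp_pos: [518.9, -2.1, 60.6]
tool_rot: [[0.997, 0.001, 0.072], [-0.072, 0.0, 0.997], [0.001, -1.0, 0.0]]
ft_force: [0.3, 0.1, -1.7]
grip_width: 39.2
```

Run:
```python
from h import *
plan([400,5,55],Rz(86),2,.03)
for n,(x0,y0,x1,y1) in {'side':(260,200,400,300),'top':(300,150,420,240)}.items():
    c=bot.capture(n)
    a=cv2.cvtColor(c['pixels'],cv2.COLOR_RGB2BGR)[y0:y1,x0:x1]
    k={'side':5.6,'top':6.6}[n]
    cv2.imwrite('pics/12%s.png'%n,cv2.resize(a,None,fx=k,fy=k,interpolation=cv2.INTER_CUBIC))
```

```text
t 10.82 tcp [518.9  -2.1  60.6] dist 119.3 rot [-0.  -0.1  0. ] grip 39.2 F [ 0.3  0.1 -1.7]
[0.03, -0.0596, 0.0027, -0.0007, -0.01, -0.05, 0.02]
[0.03, -0.0596, 0.0028, -0.0007, -0.01, -0.05, 0.02]
```

View pics/12side.png

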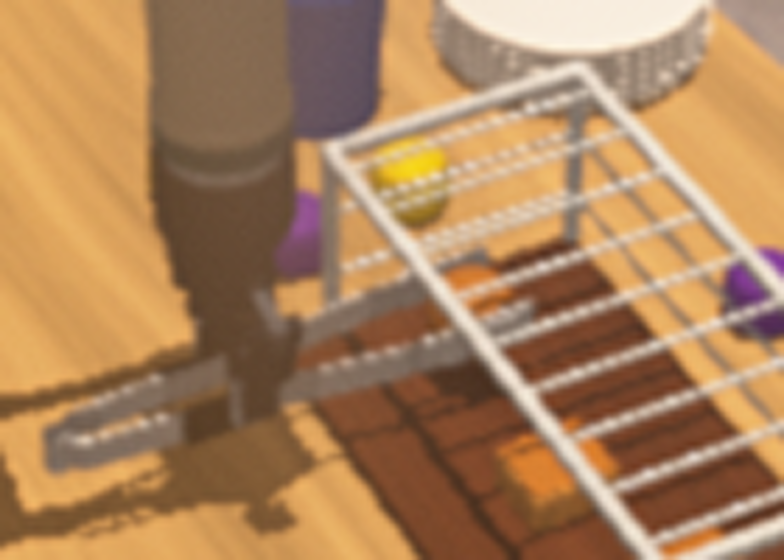

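View pics/12top.png

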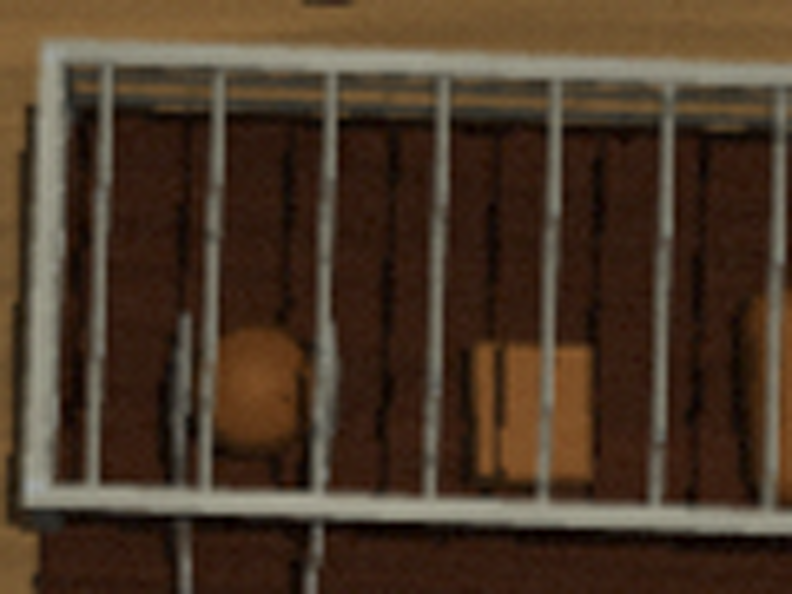

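Call:
arm_command([
  [0.03, -0.005, 0, 0, 0, 0, 0],
  [0.03, -0.011, 0, 0, 0, 0, 0],
  [0.03, -0.016, 0, 0, 0, 0, 0],
  [0.03, -0.018, 0, 0, 0, 0, 0],
  [0.03, -0.018, 0, 0, 0, 0, 0],
])

```text
time: 11.55
tcp_pos: [445.1, 3.3, 59.1]
tool_rot: [[0.997, -0.004, 0.072], [-0.072, 0.001, 0.997], [-0.004, -1.0, 0.001]]
ft_force: [0.0, -1.0, -0.8]
grip_width: 38.8
```

Call:
arm_command([
  [0.03, -0.018, 0, 0, 0, 0, 0],
  [0.03, -0.018, 0, 0, 0, 0, 0],
  [0.03, -0.018, 0, 0, 0, 0, 0],
  [0.03, -0.012, 0, 0, 0, 0, 0],
  [0.03, -0.006, 0, 0, 0, 0, 0],
])

```text
time: 12.18
tcp_pos: [363.0, 9.7, 59.1]
tool_rot: [[0.997, -0.009, 0.071], [-0.071, 0.002, 0.997], [-0.009, -1.0, 0.001]]
ft_force: [0.3, 0.1, -2.0]
grip_width: 38.7
```

Run:
```python
from h import *
plan([370,5,155],Rz(86),9,.03)
c=bot.capture('side')
a=cv2.cvtColor(c['pixels'],cv2.COLOR_RGB2BGR)[190:310,200:380]
cv2.imwrite('pics/13.png',cv2.resize(a,None,fx=4.4,fy=4.4,interpolation=cv2.INTER_CUBIC))
```

```text
t 12.18 tcp [363.    9.7  59.1] dist 96.3 rot [-0.1 -0.1 -0.5] grip 38.7 F [ 0.3  0.1 -2. ]
[0.03, 0.0007, -0.0107, -0.0005, -0.01, -0.01, -0.06]
[0.03, 0.0007, -0.0107, -0.0005, -0.01, -0.01, -0.06]
[0.03, 0.0007, -0.0107, -0.0005, -0.01, -0.01, -0.06]
[0.03, 0.0008, -0.0107, -0.0005, -0.01, -0.01, -0.06]
[0.03, 0.0008, -0.0107, -0.0005, -0.01, -0.01, -0.06]
[0.03, 0.0008, -0.0107, -0.0005, -0.01, -0.01, -0.06]
[0.03, 0.0008, -0.0107, -0.0005, -0.01, -0.01, -0.06]
[0.03, 0.0008, -0.0107, -0.0005, -0.01, -0.01, -0.06]
[0.03, 0.0008, -0.0107, -0.0005, -0.01, -0.01, -0.06]
```

View pics/13.png

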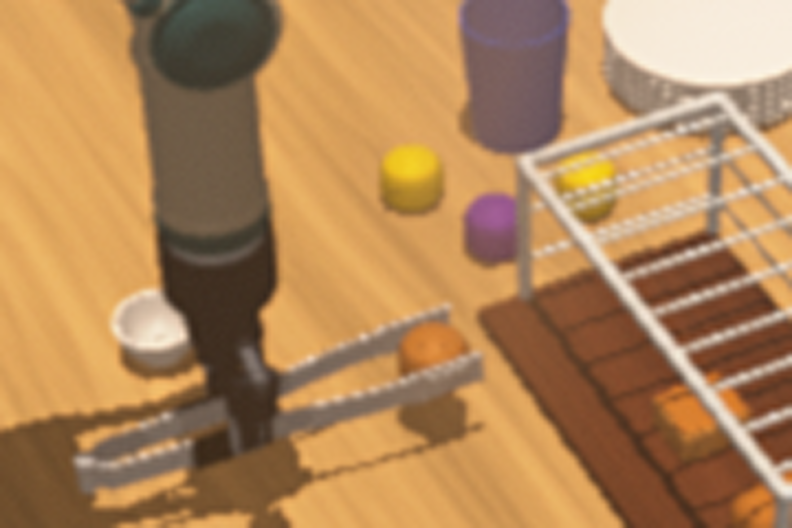

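The roll (432,350) is between the jaws, out of the case and in front of it. Raising.

Call:
arm_command([
  [0.03, 0, -0.006, 0, 0, 0, 0],
  [0.03, 0, -0.01, 0, 0, 0, 0],
  [0.03, 0, -0.013, 0, 0, 0, 0],
  [0.03, 0, -0.014, 0, 0, 0, 0],
  [0.03, 0, -0.014, 0, 0, 0, 0],
])

```text
time: 12.85
tcp_pos: [365.8, 9.3, 119.8]
tool_rot: [[0.997, -0.007, 0.071], [-0.071, 0.001, 0.997], [-0.007, -1.0, 0.001]]
ft_force: [0.3, 0.2, -1.1]
grip_width: 39.4
```

Call:
arm_command([
  [0.03, 0, -0.013, 0, 0, 0, 0],
  [0.03, 0, -0.012, 0, 0, 0, 0],
  [0.03, 0, -0.008, 0, 0, 0, 0],
  [0.03, 0, -0.003, 0, 0, 0, 0],
  [0.03, 0, 0, 0, 0, 0, 0],
])

```text
time: 13.48
tcp_pos: [368.8, 8.8, 160.1]
tool_rot: [[0.997, -0.001, 0.071], [-0.071, 0.0, 0.997], [-0.001, -1.0, 0.0]]
ft_force: [0.4, 1.2, -1.9]
grip_width: 39.2
```

Call:
arm_command([
  [0.03, 0, 0, 0, 0, 0, 0],
  [0.03, 0, 0, 0, 0, 0, 0],
  [0.03, 0, 0, 0, 0, 0, 0],
])

```text
time: 13.85
tcp_pos: [367.9, 9.0, 159.1]
tool_rot: [[0.997, -0.004, 0.071], [-0.071, 0.001, 0.997], [-0.004, -1.0, 0.001]]
ft_force: [0.5, -0.4, -1.8]
grip_width: 38.9
```

Run:
```python
from h import *
plan([370,5,155],Rz(86),1,.03)
C={}
for n,(x0,y0,x1,y1) in {'side':(180,160,420,340),'top':(220,150,460,330)}.items():
    c=bot.capture(n);C[n]=c
    a=cv2.cvtColor(c['pixels'],cv2.COLOR_RGB2BGR)[y0:y1,x0:x1]
    cv2.imwrite('pics/14%s.png'%n,cv2.resize(a,None,fx=3.3,fy=3.3,interpolation=cv2.INTER_CUBIC))
    for l in('roll','slice','finger_bun','ramekin'):
        for m in bot.masks_of(l,c)[:3]: print(n,l,round(m['conf'],2),m['extent'])
s=bot.observe();print(s['dq'].round(3))
```

```text
t 13.85 tcp [367.9   9.  159.1] dist 6.1 rot [-0.  -0.1 -0.2] grip 38.9 F [ 0.5 -0.4 -1.8]
[0.03, 0.0024, 0.0041, -0.0038, -0.03, -0.09, -0.22]
side roll 0.56 [289.0, 237.8, 303.8, 249.3]
side roll 0.54 [389.2, 245.6, 402.9, 259.6]
side roll 0.43 [283.5, 222.7, 299.0, 237.4]
side slice 0.72 [347.1, 277.1, 370.0, 296.1]
side finger_bun 0.53 [367.8, 296.9, 393.9, 312.5]
side ramekin 0.54 [226.9, 258.6, 246.1, 271.7]
top roll 0.7 [267.7, 210.6, 287.6, 232.5]
top roll 0.66 [337.3, 129.2, 360.1, 147.6]
top roll 0.62 [238.7, 226.4, 254.0, 242.1]
top slice 0.94 [373.1, 200.1, 391.9, 226.6]
top finger_bun 0.81 [405.9, 193.7, 429.1, 227.3]
top finger_bun 0.4 [210.9, 166.2, 244.4, 205.5]
top ramekin 0.67 [258.4, 317.0, 285.6, 343.3]
[-0.002 -0.     0.     0.002  0.002  0.   ]
```

View pics/14side.png

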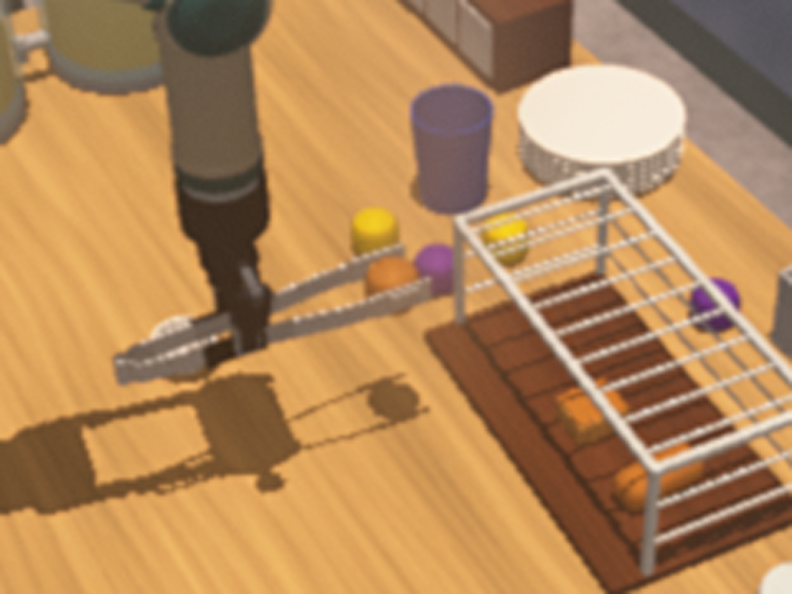

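View pics/14top.png

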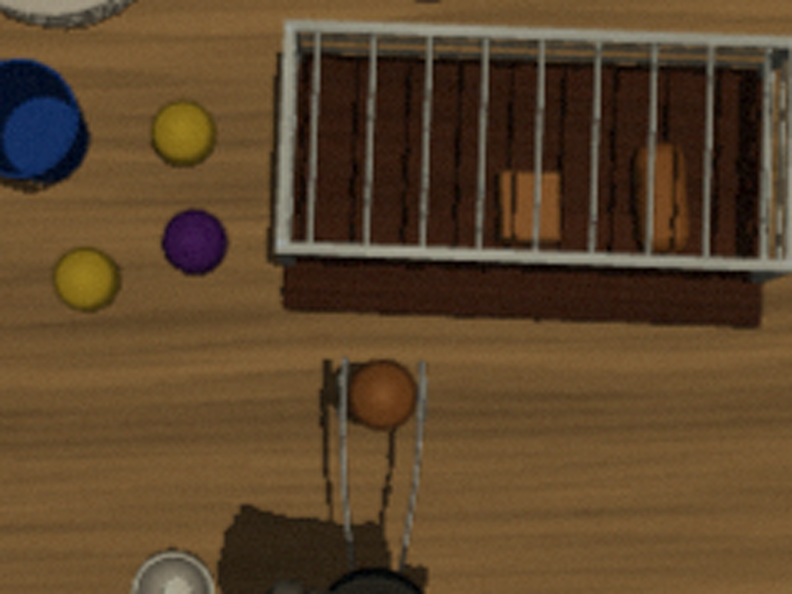

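Run:
```python
from h import *
import pickle
t=pickle.load(open('top0.pkl','rb')); s=pickle.load(open('side0.pkl','rb'))
p,d=ray(t,220+384/3.3-.35,150+394/3.3-.35);q,e=ray(s,180+392/3.3-.35,160+275/3.3-.35)
k=np.linalg.lstsq(np.column_stack([d,-e]),q-p,rcond=None)[0];print(p+k[0]*d,q+k[1]*e)
```

```text
[ 5.16297180e+02 -2.47251735e-01  1.70098132e+02] [ 5.15824501e+02 -9.73218128e-03  1.70095591e+02]
```

Run:
```python
from workcell import bot
print(bot.close_job()); s=bot.observe(); print(s['time'],s['tcp_pos'],s['grip_width'])
```

```text
the job is handed in; nothing more can be done
None
the job is handed in; nothing more can be done
```

The round roll is out of the case and held still between the jaws of the squeezed tongs, and I handed the job in at about 14 s. No verdict was reported. The robot accepts no more calls after hand-in, so I have no reading from the final second.

**What I did:** I gripped the tongs on their black pads and lifted them. I turned them to face the case, went in under the roof with the jaws part-closed, and pinched the roll with 30 N. The fingers stalled at 38.8 mm, which fits the roll being held. I lifted it 27 mm, drew back about 155 mm and raised it.

**Last checks before handing in:**
- **Roll position:** the two cameras agreed to within 1 mm. The roll is at about (516, 0) mm with its visible dome at about z = 170 mm, so its underside is about 130–135 mm up. That puts it about 160 mm in front of the case origin.
- **Stability:** the finger opening was steady at 38.9 mm and the joint speeds were about zero.
- **Everything else:** the cake slice, finger bun and ramekin were within a few pixels of where they started. The cup looked unmoved. I did not measure the cans and water bottle at the end, but the arm stayed well away from them.
- **One disagreement:** when carried, the tongs drooped about 2° at the jaws compared with the tool. I allowed for this when setting the heights.

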